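Clear and lift the reagent bottle carrier

ROBOT

A 6-joint arm with a two-finger parallel gripper is mounted at the origin on a cart in front of the work surface, level with it; the furniture and walls round the work are solid. World frame = base frame: x ahead of the robot, y to its left, z up, the work surface at z = 0. Lengths are in mm, angles in rad, forces in N, time in s.
With the tool pointing down it reaches from about 275 to 750 mm from the base axis. Payload 10.2 kg.
Tool frame: the origin (TCP) lies at the very end of the fingers, on their centre line; the grasp point (between the pads) lies env.pinch_z behind it (env.pinch_z is the distance from the TCP to the grasp point, in mm); z points along the fingers, y is the line along which they close (so a half turn about z gives the same grasp; the last joint's range is limited). The gripper opens to 85 mm and grips with 20 to 120 N. Pads are 22 mm wide; open, the fingers measure 114 mm over their backs; the gripper's body (76 mm by 85 mm) begins 54 mm behind the grasp point. The pads swing forward as they close: fully open they stand 13 mm farther back than shut.
Start: joints at [-1.564, 0.313, 1.498, -0, 1.331, -0.223], TCP at [119.572, -511.208, 231.294] pointing down, gripper open.
Joint ranges: [-2.94, 2.94], [-0.97, 2.17], [0.19, 2.56], [-1.23, 4.37], [0.02, 3.11], [-2.88, 2.88]. Speed limits (rad/s): [2.39, 2.39, 3.01, 3.14, 3.14, 3.14].

INTERFACE

Orientations are given as [roll, pitch, yaw] about the fixed x, y, z axes, in that order (R = Rz(yaw) Ry(pitch) Rx(roll)).
In Python, from bench import env, read_camera, camera_model gives the robot as it stands.
- The arm moves only by the tool inch_along, called after "Emit:" as a command line: name --argument value ..., lists and objects as JSON in quotes. Schema: {"type":"object","properties":{"increments":{"type":"array","items":{"type":"array","items":{"type":"array","items":{"type":"number"},"minItems":6,"maxItems":6},"minItems":1,"maxItems":10},"minItems":1,"maxItems":1},"aperture":{"type":"number"},"force":{"type":"number"},"only":{"type":"string"},"quiet":{"type":"boolean"},"lines":{"type":"string"}},"required":["increments"],"additionalProperties":false}. increments is a list that holds a single list of rows (three levels of brackets), with 1 to 10 rows, each of 6 numbers: dx, dy, dz in shares of 1 m (1.0 is 1 m), then a rotation vector rx, ry, rz in fractions of the full range, 1 being 360 degrees; each row is the pose to reach, as a shift and turn from the pose commanded when the call began, along the tool's axes at that moment; what a row does not reach only later rows make up. A row lasts 1/10 s, in which the tool goes at most 50 mm and 0.15 rad, less where a joint would pass 70% of its speed; a pose out of reach is approached as far as the arm can. aperture is the opening from 0.0 (shut) to 1.0 (fully open), set as the call begins (left out keeps the last). The fingers move at their own pace and stop on an object; force is the grip in N (left out, the last holds). Time passes only in rows, so rows that do not move let the fingers close. The tool returns the time, the measured TCP pose, the force, the opening and the grip force at its end. only (a regular expression) keeps the lines of the reply that match it, lines (a string "A,B") keeps lines A to B, and quiet returns only ok. No shift or turn number may pass 1 either way. Input that does not fit is refused with a message, and nothing moves.
- env.state(): the state, without advancing time (a new reading comes with each control period).
- read_camera(name): name is "side" or "top"; returns the picture (420x560x3 uint8, blue, green, red); there is no depth.
- camera_model(name): a dict with "K" (3x3 intrinsics, pixels), "position" and "rotation" of the camera in the world. Camera axes: x right, y down, z forward; pixel columns grow to the right and rows downward; lengths in mm; the calibration is good to about 2 mm. A picture is of the moment at which its call begins. camera_model takes no time and is no camera call.
- env.finish_job(): hands the job in; it is judged then, once.
The state is a dict: "time_s": time; "joints": joint angles; "joint_velocities": joint speeds; "joint_torque": joint torques, N m; "position": TCP position; "tool_rot": TCP orientation; "contact_force": force on the tool from outside, world axes, zero at the start; "ft_torque": the same for the moment, N m; "opening": opening from 0.0 (shut) to 1.0 (fully open); "finger_force": force on a finger pad.
Only numpy, scipy, OpenCV 4.12 (cv2) and the standard library are available. Lean on these libraries where they do the work, as an engineer would, in place of code of your own. Each camera call takes 0.05 s, during which the arm holds its last target. There are 200 camera calls.

TASK

A black cuvette block has been left in the grey bottle carrier, against its blue finger grip: first take it out and stand it upright by itself on the open desk top. Then take the carrier by its grip, lift it straight up about 15 cm off the desk with its three bottles still standing in their wells, and finish while holding it there in the air, level and still. Keep the carrier level throughout, and do not disturb the tape roll, the wash bottle or the glass dish.

Things in the scene. Friction and masses are not known exactly. Their poses are not given: they have to be found in the camera images.
- carrier: Loose bottle carrier, about 0.3 kg empty: grey plate 120 (its x) x 172 (its y) x 18 mm thick, flat on the desk right of the tube rack; four round wells 32 mm wide, floors 8 mm above the underside, at x +-37, y +-65 mm; a blue upright grip in its middle. Origin: centre of its underside; z up.
- grip (a point): Point inside the carrier's blue upright finger grip, 54 mm above the carrier's underside, with the carrier's axes. The grip is 14 mm thick along x (pinch it along x), 40 mm wide along y, and its flat top is 70 mm above the underside.
- cuvette_block: Loose 60 g block: black foam base 32 (its x) x 50 (its y) x 20 mm high, two clear cuvettes fixed in it to 50 mm height (12 mm along x, 36 along y). Origin: centre of underside, z up. It starts on the carrier's upper face, close against the grip's -x side, so no finger fits between; its 50 mm side lies along the carrier's x. Pinch its base across the 32 mm: there is room on both sides.
- white_bottle_a: Small white bottle with a blue cap, 26 mm diameter, 58 mm high, 40 g, standing loosely in one of the carrier's wells. Origin: centre of its underside; z up.
- white_bottle_b: Second bottle of the same kind, in another well. Origin: centre of its underside; z up.
- brown_bottle: Brown dropper bottle with a red rubber teat, 30 mm diameter, 97 mm high, 50 g, standing in another well. Origin: centre of its underside; z up. One well is empty.
- tape: Bystander: roll of tan tape lying on the desk left of the test-tube rack, 62 mm diameter, 18 mm high. Origin: centre of its underside.
- washer_bottle: Bystander: white wash bottle with a red bent spout, 62 mm body diameter, 99 mm over the spout, 158 mm high, on the desk left of the test-tube rack. Origin: centre of the underside of its whole outline (the body's axis lies 19 mm to its +y).
- petri: Bystander: clear glass dish on the desk, 64 mm diameter, 17 mm high. Origin: centre of its underside. Round these three bystanders, left of the fixed tube rack, the desk top (z = 0) is open (x 0.40 to 0.65, y 0.33 to 0.60). The rack covers x 0.40 to 0.55, y 0.07 to 0.30; its tubes reach 140 mm above the desk.
Mind the look-alikes: they are no part of the job. Of the things that look like the cuvette_block, the larger one is meant.

How it is judged (in metres and radians):
On the way, in this order (a step that is already met when the one before it is completed fails the run):
1. the cuvette block stands upright and released on the desk, clear of the carrier, which still stands on the desk (height (world z) of cuvette_block between -0.01 and 0.012 m and angle between cuvette_block's own z axis and vertical below 0.2 rad and horizontal distance between cuvette_block and carrier above 0.075 m and contact force between cuvette_block and the fingers below 0.1 N and linear speed of cuvette_block below 0.03 m/s and height (world z) of carrier below 0.02 m), for 0.2 s.
2. the carrier is lifted level and clear of the desk, gripped by the fingers (height (world z) of carrier above 0.1 m and angle between carrier's own z axis and vertical below 0.12 rad and contact force between carrier and the fingers above 2 N), for 0.3 s.
At the end, for the whole second after the job is handed in: Fingers hold the carrier 0.10 to 0.22 m up (underside), tilt < 0.12 rad, < 0.03 m/s, < 0.2 rad/s, touching neither block nor bystander; bottles stand in its wells (0 to 16 mm over its underside, tilt < 0.25 rad); block released, upright on the desk top, 75 mm or more from the carrier's centre (all of step 2 and height (world z) of carrier below 0.22 m and linear speed of each of carrier, cuvette_block below 0.03 m/s and angular speed of carrier below 0.2 rad/s and z of white_bottle_a in the frame of carrier between 0 and 0.016 m and horizontal distance between each of white_bottle_a, white_bottle_b, brown_bottle and carrier below 0.095 m and angle between each of white_bottle_a, white_bottle_b, brown_bottle's own z axis and vertical below 0.25 rad and z of white_bottle_b in the frame of carrier between 0 and 0.016 m and z of brown_bottle in the frame of carrier between 0 and 0.016 m and height (world z) of cuvette_block between -0.01 and 0.012 m and angle between cuvette_block's own z axis and vertical below 0.2 rad and horizontal distance between cuvette_block and carrier above 0.075 m and contact force between cuvette_block and the fingers below 0.1 N and contact force between carrier and cuvette_block below 0.1 N and contact force between carrier and tape below 0.1 N and contact force between carrier and washer_bottle below 0.1 N and contact force between carrier and petri below 0.1 N); the arm keeps its last pose, push and grip.
It fails at once if the carrier tips by more than 0.3 rad (angle between carrier's own z axis and vertical above 0.3 rad).
It fails at once if a bottle tips by more than 0.6 rad (angle between any of white_bottle_a, white_bottle_b, brown_bottle's own z axis and vertical above 0.6 rad).
It fails at once if the carrier is lifted with the cuvette block still on it (height (world z) of carrier above 0.03 m and horizontal distance between cuvette_block and carrier below 0.06 m and z of cuvette_block in the frame of carrier between 0.005 and 0.03 m).
It fails at once if a bystander is moved by more than 25 mm (distance of any of tape, washer_bottle, petri from where it was at the start of the episode above 0.025 m).
It also fails if it takes over 67 s, if anything falls off the work surface, if the arm or the gripper's body presses on something with over 40 N, if the wrist force passes 120 N, or if a joint passes its speed limit or range.

## Working session

There is one attempt and no reset: what is moved stays moved. The work goes in short steps, Python scripts to look and compute and a tool call to move; the robot and the scene stay as the last step left them, time stands still between calls to the robot, and variables do not carry over. Pictures are saved under pics/ and viewed, at most 10 in all, crops included, and the job is handed in when it is done.

```bash
mkdir -p pics; ls
```

Run:
```python
from bench import env, read_camera, camera_model
import cv2
for n in("side","top"):
    cv2.imwrite(f"pics/{n}0.png",read_camera(n)); print(n,camera_model(n))
print(env.state(),env.pinch_z)
```

```text
pics
side {'K': array([[459.16067557,   0.        , 285.02312503],
       [  0.        , 459.16067557, 211.30958203],
       [  0.        ,   0.        ,   1.        ]]), 'position': array([ 450.72808681, -845.28768721,  639.80234892]), 'rotation': array([-2.09110082,  0.02607223, -0.03764024])}
top {'K': array([[417.83689653,   0.        , 282.8405581 ],
       [  0.        , 417.83689653, 213.62649123],
       [  0.        ,   0.        ,   1.        ]]), 'position': array([ 322.80396056,  183.56386831, 1086.53125608]), 'rotation': array([-2.98155705e+00, -1.01375047e-03, -1.56530069e+00])}
{'time_s': 0.1, 'joints': array([-1.56438403e+00,  3.13402378e-01,  1.49833243e+00, -1.20979740e-05,
        1.33099681e+00, -2.23401479e-01]), 'joint_velocities': array([-0.00019331, -0.0026772 , -0.00176889, -0.00203495, -0.0038399 ,
        0.00140559]), 'joint_torque': array([ 1.12698737e-03, -4.12902939e+01, -2.60142928e+01, -2.55913201e-04,
        3.05699643e-03, -8.20793076e-06]), 'position': array([ 119.57596684, -510.97660767,  230.79883509]), 'tool_rot': array([-3.14047939e+00, -2.40879381e-04,  2.29816516e-01]), 'contact_force': array([-0.18212277,  0.15487951, -0.59306977]), 'ft_torque': array([ 0.03405078,  0.00173241, -0.04899348]), 'finger_force': 0.0, 'opening': 0.9981243827270283} 18.700000000000003
```

View pics/side0.png

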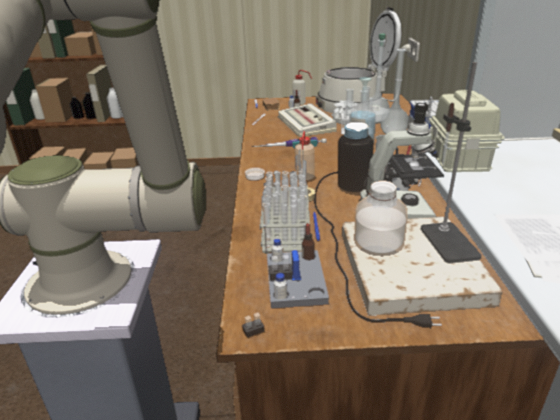

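View pics/top0.png

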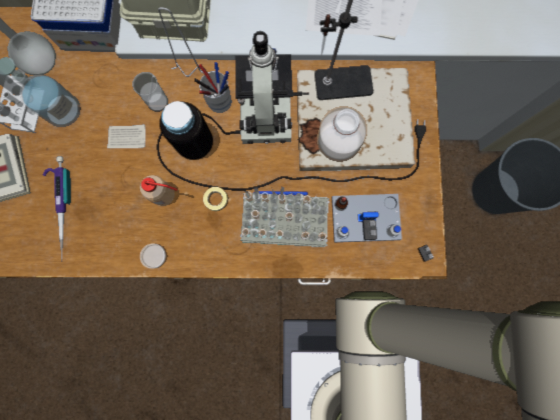

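The side view shows the carrier at about (298,278), with the wash bottle, tape and dish beyond the rack. In the top view the carrier is at (367,218) and its blue grip at (369,215).

Candidates for the cuvette block are the black block on the carrier at top (369,228) / side (283,268), and the small block on the bare desk at top (426,252) / side (253,324). I choose the one on the carrier and will check it in a close crop.

Create h.py:
```python
import numpy as np, cv2
from scipy.spatial.transform import Rotation as R
from scipy.optimize import least_squares
from bench import env, read_camera, camera_model
C={n:camera_model(n) for n in("side","top")}
def rot(n): return R.from_euler('xyz',C[n]["rotation"]).as_matrix()
def proj(n,p):
    q=(np.atleast_2d(p)-C[n]["position"])@rot(n); u=q@C[n]["K"].T; return u[:,:2]/u[:,2:]
def plane(n,uv,z):
    d=rot(n)@np.linalg.inv(C[n]["K"])@[*uv,1]; c=C[n]["position"]; return c+d*(z-c[2])/d[2]
def tri(s,t):
    f=lambda p:np.r_[proj("side",p)[0]-s,proj("top",p)[0]-t]
    r=least_squares(f,[450,0,0]); return r.x,np.abs(r.fun).max()
```

Run:
```python
from h import *
s=cv2.imread("pics/side0.png")[215:315,250:340]; t=cv2.imread("pics/top0.png")[185:265,325:440]
a=cv2.resize(s,None,fx=6,fy=6,interpolation=cv2.INTER_CUBIC)[:, :]
b=cv2.resize(t,None,fx=6.9,fy=6.9,interpolation=cv2.INTER_CUBIC)
cv2.imwrite("pics/s1.png",a);cv2.imwrite("pics/t1.png",b)
print(plane("top",(369,215),70),plane("side",(298,278),18),plane("top",(333,242),18),plane("top",(401,195),18))
```

```text
[484.6653948  -28.83836734  70.        ] [492.53373699 -53.25077064  18.        ] [422.36224805  54.4860756   18.        ] [ 546.27307217 -124.68432158   18.        ]
```

View pics/s1.png

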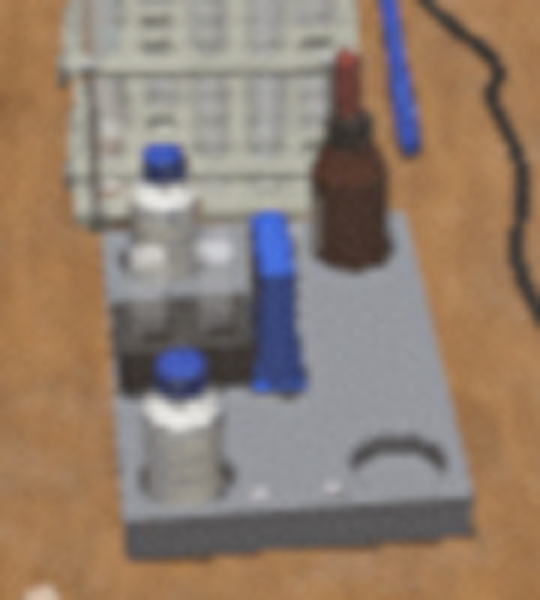

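View pics/t1.png

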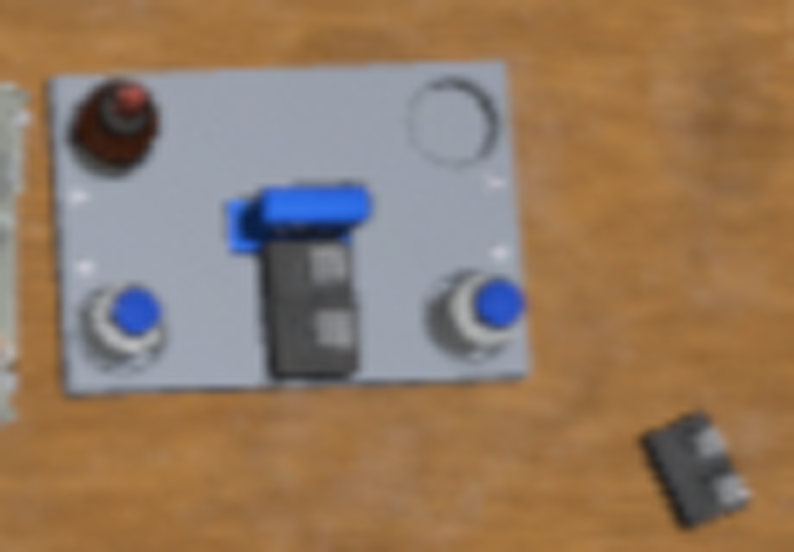

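The crops show the larger black block with two cuvettes against the blue grip's -x side: base in the top crop at (265–357, 240–380), and in the side crop at (115–255, 300–390). The desk block is clearly smaller, so the choice holds. The empty well is at +x, -y.

Run:
```python
from h import *
S=lambda x,y:(250+(x+.5)/6-.5,215+(y+.5)/6-.5); T=lambda x,y:(325+(x+.5)/6.9-.5,185+(y+.5)/6.9-.5)
P={}
for k,s,t in [("c++",(403,213),(52,77)),("c+-",(472,495),(507,62)),("c--",(125,523),(528,380)),("c-+",(103,228),(65,393)),
 ("grip",(274,243),(317,205)),("cuv-x",(150,255),(335,327)),("cuv+x",(215,250),(327,263)),("capA",(165,155),(137,311)),("capB",(181,360),(498,303))]:
    p,e=tri(S(*s),T(*t)); P[k]=p; print(k,p.round(1),round(e,2))
c=sum(P[k] for k in P if k[0]=='c' and len(k)==3)/4; print("carrier",c)
for a,b in(("c++","c+-"),("c-+","c--"),("c++","c-+"),("c+-","c--")): d=P[a]-P[b]; print(np.linalg.norm(d),np.degrees(np.arctan2(d[1],d[0])))
print("blockbase z38",[plane("top",T(*q),38).round(1) for q in[(265,243),(345,240),(357,375),(272,380)]])
print("grip top corners z70",[plane("top",T(*q),70).round(1) for q in[(262,187),(370,187),(370,222),(262,222)]])
```

```text
c++ [544.   54.7  14.3] 0.03
c+- [ 550.7 -117.7   15.9] 0.05
c-- [ 431.  -121.5   13.6] 0.46
c-+ [424.4  51.6  15.4] 0.22
grip [487.9 -33.7  65. ] 0.25
cuv-x [443.5 -38.7  65.7] 0.12
cuv+x [466.7 -36.6  65.2] 0.18
capA [449.8  31.2  62. ] 0.34
capB [452.8 -97.7  63.6] 0.17
carrier [487.51305869 -33.21749495  14.79387515]
172.58486310698297 92.214401231626
173.2755425921981 92.18871999236153
119.638584862081 1.4743182550535099
119.72643049155174 1.804315000861931
blockbase z38 [array([477.4, -19.9,  38. ]), array([478.7, -49.4,  38. ]), array([428.9, -52.3,  38. ]), array([426.9, -21.2,  38. ])]
grip top corners z70 [array([492.9, -13.1,  70. ]), array([493.1, -51.8,  70. ]), array([480.4, -51.4,  70. ]), array([480.2, -12.8,  70. ])]
```

Add to h.py:
```python
def go(x,y,z,yaw):
    s=env.state(); A=R.from_euler('xyz',s["tool_rot"]); B=R.from_euler('xyz',[np.pi,0,yaw])
    print("at",s["position"].round(1),"d_tool",A.inv().apply(np.array([x,y,z])-s["position"]).round(1),"rv",(A.inv()*B).as_rotvec().round(3))
```

Run:
```python
from h import *
go(454.5,-36.7,180,.045)
print("desk right edge",plane("top",(445,215),0),plane("side",(300,345),0)," left edge",plane("top",(380,277),0),"decoy",plane("top",(426,252),10),"cable",plane("top",(420,170),0))
print("place px",proj("top",[500,-165,0]),proj("side",[500,-165,0]))
```

```text
at [ 119.6 -511.   230.8] d_tool [ 434.1 -385.5   51.3] rv [-0.001 -0.     0.185]
desk right edge [ 496.94374726 -243.66397989    0.        ] [ 485.05209319 -229.74981325    0.        ]  left edge [334.52121857 -67.3406765    0.        ] decoy [ 398.66664033 -185.40230542   10.        ] cable [ 618.70651036 -183.51878089    0.        ]
place px [[415.0810779  213.68750001]] [[305.38124851 320.16557495]]
```

Careful with the scale: shifts go in shares of 1 m and turns go in shares of 360 degrees. That gives: 370 mm / 1000 = 0.37, 340 mm / 1000 = 0.34, 0.18 rad / 6.2832 = 0.0286.

Emit:
inch_along --increments '[[[0.02,-0.018,0,0,0,0],[0.06,-0.054,0,0,0,0.0048],[0.1,-0.09,0,0,0,0.0095],[0.14,-0.126,0,0,0,0.0143],[0.18,-0.162,0,0,0,0.0191],[0.22,-0.198,0,0,0,0.0239],[0.26,-0.234,0,0,0,0.0286],[0.3,-0.27,0,0,0,0.0294],[0.34,-0.306,0,0,0,0.0294],[0.37,-0.33,0,0,0,0.0294]]]' --aperture 0.6 --force 40

```text
time_s: 1.1
position: [394.0, -118.7, 231.4]
tool_rot: [3.141, -0.0, 0.045]
contact_force: [1.0, -1.2, 1.3]
opening: 0.602
finger_force: 0.0
```

Emit:
inch_along --increments '[[[0.02,-0.018,0,0,0,0],[0.04,-0.036,0.01,0,0,0],[0.054,-0.048,0.02,0,0,0],[0.06,-0.053,0.03,0,0,0],[0.06,-0.053,0.04,0,0,0],[0.06,-0.053,0.045,0,0,0]]]'

```text
time_s: 1.7
position: [450.2, -65.5, 185.2]
tool_rot: [-3.141, 0.002, 0.044]
contact_force: [0.5, -0.0, -0.5]
opening: 0.6
finger_force: 0.0
```

```bash
python3 -c "
from h import *
go(454.5,-36.7,60,.045);print(env.state()['opening'],env.state()['contact_force'])
cv2.imwrite('pics/x.png',np.hstack([cv2.resize(read_camera('side')[190:320,230:360],(520,520)),cv2.resize(read_camera('top')[170:270,320:390],(280,400)) if 0 else np.zeros((520,1,3),np.uint8)]))"
```

```text
at [450.2 -65.5 185.2] d_tool [  5.8 -28.5 125.2] rv [-0.001  0.002 -0.001]
0.6003607789460462 [ 0.51226258 -0.01444707 -0.48834068]
```

Converted, 105 mm / 1000 = 0.105, 95 mm / 1000 = 0.095.

Emit:
inch_along --increments '[[[0.003,-0.014,0.01,0,0,0],[0.0058,-0.0285,0.025,0,0,0],[0.0058,-0.0285,0.05,0,0,0],[0.0058,-0.0285,0.075,0,0,0],[0.0058,-0.0285,0.095,0,0,0],[0.0058,-0.0285,0.105,0,0,0],[0.0058,-0.0285,0.105,0,0,0]]]'

```text
time_s: 2.45
position: [454.9, -36.8, 80.8]
tool_rot: [-3.141, 0.002, 0.044]
contact_force: [0.1, 0.2, 0.2]
opening: 0.598
finger_force: 0.0
```

```bash
python3 -c "
from h import *
go(454.5,-36.7,21,.045)
a=cv2.resize(read_camera('side')[190:310,240:360],(600,600),interpolation=2)
cv2.imwrite('pics/x.png',a)"
```

```text
at [454.9 -36.8  80.8] d_tool [-0.3 -0.  59.8] rv [-0.001  0.002 -0.001]
```

View pics/x.png

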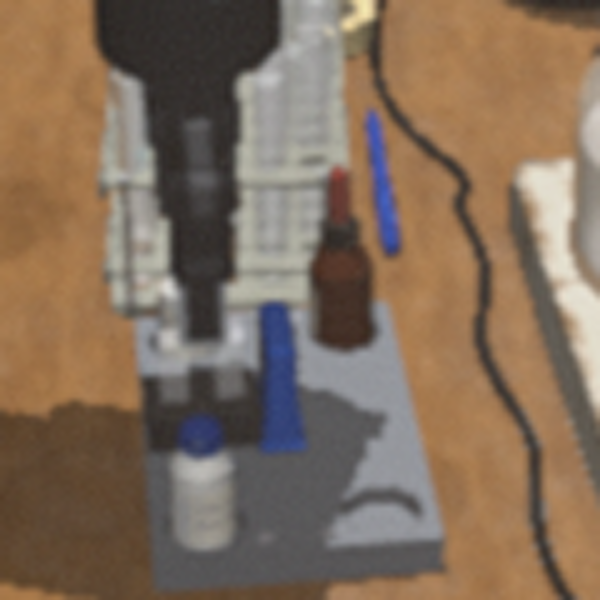

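The finger (crop x≈205) is centred over the block (143–262), clear of the grip and the near bottle.

Converted, 58 mm / 1000 = 0.058, 56 mm / 1000 = 0.056.

Emit:
inch_along --increments '[[[0,0,0.012,0,0,0],[0,0,0.026,0,0,0],[0,0,0.04,0,0,0],[0,0,0.05,0,0,0],[0,0,0.056,0,0,0],[0,0,0.058,0,0,0],[0,0,0.058,0,0,0]]]'

```text
time_s: 3.2
position: [455.7, -36.5, 23.6]
tool_rot: [3.141, -0.0, 0.045]
contact_force: [-0.7, 0.5, -0.2]
opening: 0.598
finger_force: 0.0
```

Emit:
inch_along --increments '[[[0,0,0,0,0,0],[0,0,0,0,0,0],[0,0,0,0,0,0],[0,0,0,0,0,0],[0,0,0,0,0,0],[0,0,0,0,0,0]]]' --aperture 0.0 --force 30

```text
time_s: 3.8
position: [455.9, -36.5, 23.9]
tool_rot: [3.141, -0.001, 0.045]
contact_force: [-1.0, 0.1, 5.6]
opening: 0.365
finger_force: 30.6
```

The opening of 0.365 (31 mm) matches the 32 mm base. Next I lift, easing slightly away from the grip.

Converted, -112 mm / 1000 = -0.112, -106 mm / 1000 = -0.106.

Emit:
inch_along --increments '[[[-0.001,0,-0.004,0,0,0],[-0.002,0,-0.01,0,0,0],[-0.002,0,-0.022,0,0,0],[-0.002,0,-0.038,0,0,0],[-0.002,0,-0.056,0,0,0],[-0.002,0,-0.074,0,0,0],[-0.002,0,-0.092,0,0,0],[-0.002,0,-0.106,0,0,0],[-0.002,0,-0.112,0,0,0],[-0.002,0,-0.112,0,0,0]]]'

```text
time_s: 4.8
position: [453.6, -36.5, 135.9]
tool_rot: [3.141, -0.001, 0.045]
contact_force: [-0.4, 0.1, -1.5]
opening: 0.369
finger_force: 29.8
```

```bash
python3 -c "
from h import *
go(495,-172,136,.045)
a=cv2.resize(read_camera('side')[190:310,240:360],(600,600),interpolation=2)
cv2.imwrite('pics/y.png',a)"
```

```text
at [453.6 -36.5 135.9] d_tool [ 35.3 137.2  -0. ] rv [ 0.001 -0.001 -0.   ]
```

View pics/y.png

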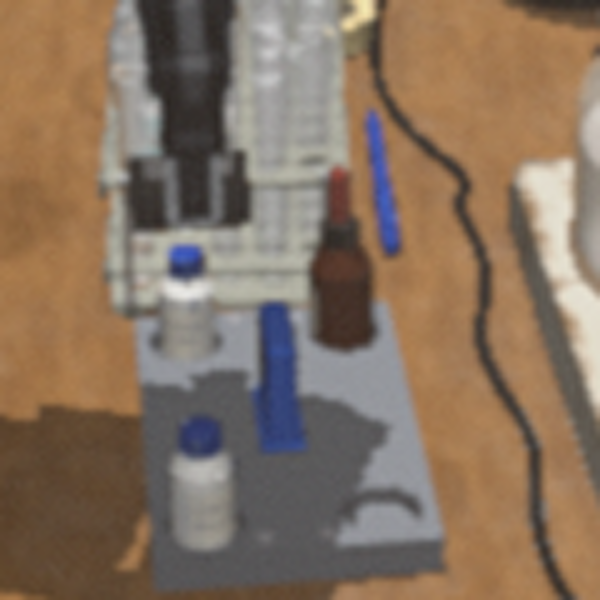

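The block is held level (crop 130–250, 150–228), and the carrier and bottles are undisturbed.

Converted, 137.2 mm / 1000 = 0.1372, 135 mm / 1000 = 0.135.

Emit:
inch_along --increments '[[[0.002,0.008,0,0,0,0],[0.007,0.028,0,0,0,0],[0.014,0.054,0,0,0,0],[0.021,0.082,0,0,0,0],[0.028,0.108,0,0,0,0],[0.033,0.127,0,0,0,0],[0.035,0.135,0,0,0,0],[0.0353,0.1372,0,0,0,0],[0.0353,0.1372,0,0,0,0]]]'

```text
time_s: 5.75
position: [494.6, -171.6, 134.9]
tool_rot: [-3.141, 0.001, 0.045]
contact_force: [-0.8, 0.2, -0.2]
opening: 0.365
finger_force: 29.8
```

Emit:
inch_along --increments '[[[0,0,0.01,0,0,0],[0,0,0.03,0,0,0],[0,0,0.055,0,0,0],[0,0,0.08,0,0,0],[0,0,0.1,0,0,0],[0,0,0.114,0,0,0],[0,0,0.121,0,0,0],[0,0,0.125,0,0,0],[0,0,0.127,0,0,0],[0,0,0.127,0,0,0]]]'

```text
time_s: 6.75
position: [495.0, -171.9, 8.6]
tool_rot: [3.141, -0.0, 0.045]
contact_force: [0.2, -0.2, -0.5]
opening: 0.366
finger_force: 29.9
```

```bash
python3 -c "
from h import *
go(495,-172,6,.045)"
```

```text
at [ 495.  -171.9    8.6] d_tool [-0.   0.1  2.6] rv [ 0. -0. -0.]
```

Converted, 2.8 mm / 1000 = 0.0028, 2.5 mm / 1000 = 0.0025.

Emit:
inch_along --increments '[[[0,0,0.001,0,0,0],[0,0,0.002,0,0,0],[0,0,0.0025,0,0,0],[0,0,0.0028,0,0,0],[0,0,0.0028,0,0,0]]]'

```text
time_s: 7.25
position: [495.0, -172.0, 5.9]
tool_rot: [3.141, -0.0, 0.045]
contact_force: [-2.7, 0.3, 5.7]
opening: 0.361
finger_force: 30.5
```

Emit:
inch_along --increments '[[[0,0,0,0,0,0],[0,0,0,0,0,0],[0,0,0,0,0,0],[0,0,0,0,0,0],[0,0,0,0,0,0]]]' --aperture 0.58

```text
time_s: 7.75
position: [494.9, -172.0, 5.5]
tool_rot: [-3.142, 0.0, 0.045]
contact_force: [0.3, 0.3, -1.1]
opening: 0.581
finger_force: 0.0
```

Emit:
inch_along --increments '[[[0,0,-0.01,0,0,0],[0,0,-0.03,0,0,0],[0,0,-0.06,0,0,0],[0,0,-0.095,0,0,0],[0,0,-0.13,0,0,0],[0,0,-0.16,0,0,0],[0,0,-0.175,0,0,0],[0,0,-0.18,0,0,0],[0,0,-0.18,0,0,0]]]'

```text
time_s: 8.65
position: [494.9, -172.0, 186.0]
tool_rot: [3.141, -0.001, 0.045]
contact_force: [-0.1, -1.0, -0.6]
opening: 0.582
finger_force: 0.0
```

```bash
python3 -c "
from h import *
go(487.5,-29,180,.035+np.pi/2)
cv2.imwrite('pics/s3.png',cv2.resize(read_camera('side')[200:350,240:390],(600,600),interpolation=2))
cv2.imwrite('pics/t3.png',cv2.resize(read_camera('top')[185:275,325:445],(800,600),interpolation=2))"
```

```text
at [ 494.9 -172.   186. ] d_tool [  -1.  -143.2    5.9] rv [ 1.000e-03 -0.000e+00 -1.561e+00]
```

View pics/s3.png

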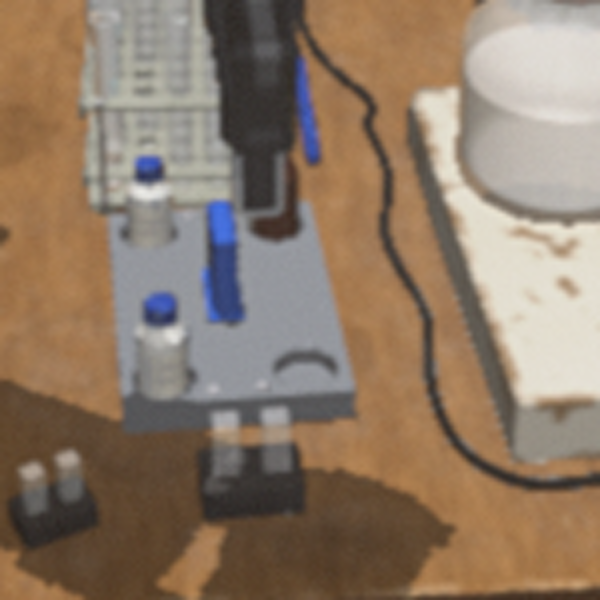

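The block (crop 198–303, 440–520) stands upright and free in front of the carrier, and the carrier has not moved. Next, turn a quarter and go to the grip.

Converted, -143 mm / 1000 = -0.143, -136 mm / 1000 = -0.136, -1.42 rad / 6.2832 = -0.226.

Emit:
inch_along --increments '[[[0,-0.01,0,0,0,-0.0159],[0,-0.026,0,0,0,-0.0398],[0,-0.042,0,0,0,-0.0637],[0,-0.058,0,0,0,-0.0875],[0,-0.074,0,0,0,-0.1114],[0,-0.09,0,0,0,-0.1353],[0,-0.106,0,0,0,-0.1592],[0,-0.122,0,0,0,-0.183],[-0.001,-0.136,0,0,0,-0.2069],[-0.001,-0.143,0,0,0,-0.226]]]' --aperture 0.58

```text
time_s: 9.75
position: [486.8, -28.0, 184.4]
tool_rot: [-3.139, -0.001, 1.471]
contact_force: [-0.2, -0.1, -0.3]
opening: 0.58
finger_force: 0.0
```

Emit:
inch_along --increments '[[[0,0,0,0,0,-0.0159],[0,0,0.01,0,0,-0.0223],[0,0,0.02,0,0,-0.0224],[0,0,0.025,0,0,-0.0224],[0,0,0.025,0,0,-0.0224]]]'

```text
time_s: 10.25
position: [487.0, -29.1, 159.4]
tool_rot: [-3.139, -0.001, 1.605]
contact_force: [-0.4, 0.6, 0.7]
opening: 0.583
finger_force: 0.0
```

```bash
python3 -c "
from h import *
go(487.7,-29,37,.035+np.pi/2)
cv2.imwrite('pics/s4.png',cv2.resize(read_camera('side')[200:320,240:360],(600,600),interpolation=2))"
```

```text
at [487.  -29.1 159.4] d_tool [ -0.    1.  122.4] rv [-0.002 -0.001 -0.001]
```

Converted, 124 mm / 1000 = 0.124, 119 mm / 1000 = 0.119.

Emit:
inch_along --increments '[[[0,0.0005,0.012,0,0,0],[0,0.0005,0.032,0,0,0],[0,0.0005,0.055,0,0,0],[0,0.0005,0.078,0,0,0],[0,0.0005,0.096,0,0,0],[0,0.0005,0.11,0,0,0],[0,0.0005,0.119,0,0,0],[0,0.0005,0.124,0,0,0],[0,0.0005,0.124,0,0,0]]]'

```text
time_s: 11.2
position: [487.9, -29.1, 36.2]
tool_rot: [-3.141, -0.0, 1.606]
contact_force: [0.9, -0.5, 0.4]
opening: 0.578
finger_force: 0.0
```

Emit:
inch_along --increments '[[[0,0,0,0,0,0],[0,0,0,0,0,0],[0,0,0,0,0,0],[0,0,0,0,0,0],[0,0,0,0,0,0],[0,0,0,0,0,0],[0,0,0,0,0,0],[0,0,0,0,0,0]]]' --aperture 0.0 --force 40

```text
time_s: 12.0
position: [488.3, -29.2, 37.1]
tool_rot: [3.141, 0.0, 1.606]
contact_force: [-1.1, 0.6, 7.1]
opening: 0.16
finger_force: 40.6
```

The opening of 0.16 (13.6 mm) matches the 14 mm grip. I raise the force and begin the lift gently.

Converted, -20 mm / 1000 = -0.02, -18 mm / 1000 = -0.018.

Emit:
inch_along --increments '[[[0,0,0,0,0,0],[0,0,0,0,0,0],[0,0,0,0,0,0],[0,0,-0.001,0,0,0],[0,0,-0.003,0,0,0],[0,0,-0.006,0,0,0],[0,0,-0.01,0,0,0],[0,0,-0.014,0,0,0],[0,0,-0.018,0,0,0],[0,0,-0.02,0,0,0]]]' --aperture 0.0 --force 90

```text
time_s: 13.0
position: [488.1, -29.2, 57.0]
tool_rot: [3.141, 0.0, 1.606]
contact_force: [0.6, -0.3, -4.2]
opening: 0.15
finger_force: 87.7
```

```bash
python3 -c "
from h import *
s=env.state();print(s['ft_torque'],s['contact_force'])
cv2.imwrite('pics/s5.png',cv2.resize(read_camera('side')[190:340,240:390],(600,600),interpolation=2))"
```

```text
[-0.04247376  0.00592094 -0.04399977] [ 0.5989488  -0.285758   -4.21140581]
```

View pics/s5.png

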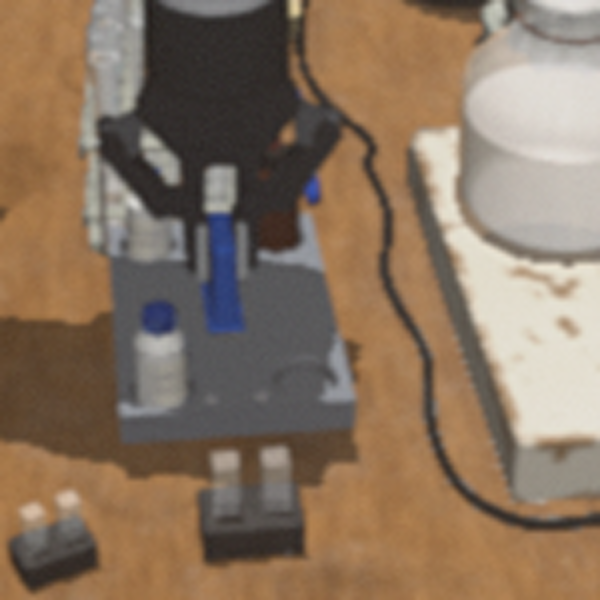

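The carrier is clear of the desk (4.2 N load), level, with its bottles standing and the block untouched. I continue to 15 cm.

Converted, -124 mm / 1000 = -0.124, -116 mm / 1000 = -0.116.

Emit:
inch_along --increments '[[[0,0,-0.003,0,0,0],[0,0,-0.01,0,0,0],[0,0,-0.022,0,0,0],[0,0,-0.038,0,0,0],[0,0,-0.055,0,0,0],[0,0,-0.072,0,0,0],[0,0,-0.089,0,0,0],[0,0,-0.104,0,0,0],[0,0,-0.116,0,0,0],[0,0,-0.124,0,0,0]]]'

```text
time_s: 14.05
position: [488.1, -29.2, 181.9]
tool_rot: [3.14, 0.0, 1.606]
contact_force: [-0.3, 0.6, -4.3]
opening: 0.152
finger_force: 87.9
```

Emit:
inch_along --increments '[[[0,0,-0.003,0,0,0],[0,0,-0.005,0,0,0],[0,0,-0.005,0,0,0],[0,0,-0.005,0,0,0],[0,0,-0.005,0,0,0],[0,0,-0.005,0,0,0],[0,0,-0.005,0,0,0],[0,0,-0.005,0,0,0]]]'

```text
time_s: 14.85
position: [487.9, -29.1, 185.4]
tool_rot: [-3.141, -0.0, 1.606]
contact_force: [-0.1, 0.5, -4.0]
opening: 0.15
finger_force: 87.9
```

```bash
python3 -c "
from h import *
a=cv2.resize(read_camera('side')[150:350,230:390],(480,600),interpolation=2)
cv2.imwrite('pics/s6.png',a)"
```

```text
(no output)
```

View pics/s6.png

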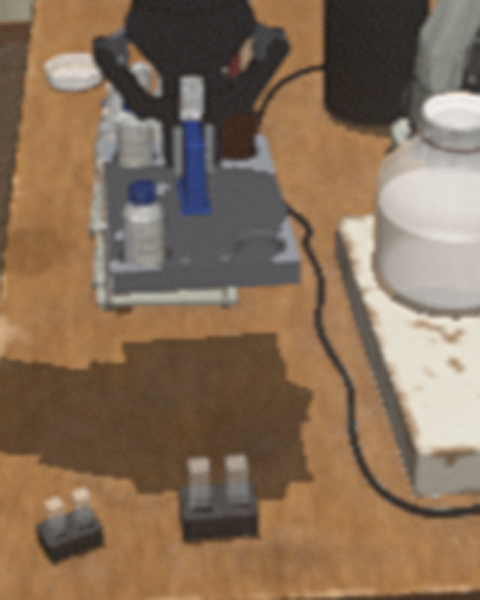

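The carrier hangs level about 148 mm up with all three bottles in their wells, and the block stands on the desk at crop (218,505).

```bash
python3 -c "
from bench import env
print(env.finish_job())"
```

```text
the job is handed in; nothing more can be done
None
```

I handed the job in after about 15 s of robot time: the cuvette block stands upright and released on the desk beside the carrier's original place, and the arm holds the carrier level about 148 mm up with all three bottles in their wells; the bystanders were never approached, but the judge returned no verdict.

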